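# Follow a moss ball round on the display turntable

### The arm

A 6-joint arm with a two-finger parallel gripper is mounted at the origin on the work surface. World frame = base frame: x ahead of the robot, y to its left, z up, the work surface at z = 0. Lengths are in m, angles in rad, forces in N, time in s.
With the tool pointing down it reaches from about 0.4 to 0.825 m from the base axis. Payload 7 kg.
Tool frame: the origin (TCP) lies between the finger pads, 19 mm behind the fingertips; this is the grasp point; z points along the fingers, y is the line along which they close (so a half turn about z gives the same grasp; the last joint's range is limited). The gripper opens to 88 mm and grips with 3 to 60 N. Pads are 19 mm wide; open, the fingers measure 130 mm over their backs; the gripper's body (78 mm by 193 mm) begins 47 mm behind the grasp point.
Start: joints at [1.527, 0.359, 0.012, 0, -1.224, -0.288], TCP at [0.22, 0.638, 0.245] pointing down, gripper open.
Joint ranges: [-3.07, 3.07], [-1.43, 2.12], [-1.02, 1.25], [-3.03, 1.67], [-3.05, -0], [-3.03, 3.03]. Speed limits (rad/s): [2.39, 2.39, 3.01, 3.14, 3.14, 3.14].

### API

Orientations are given as [roll, pitch, yaw] about the fixed x, y, z axes, in that order (R = Rz(yaw) Ry(pitch) Rx(roll)).
In Python, from rig import bot gives the robot as it stands.
- The arm moves only by the tool drive_tool, never from a script. Its argument "motion" is a list that holds one entry, the list of rows, each a list of 4 numbers: the shift along the world's x, y, z in m, then the turn about the world's z in degrees. A call has 1 to 20 rows; each row is the pose to reach, as a shift and turn from the pose commanded when the call began; what a row does not reach only later rows make up. A row lasts 1/12 s, in which the tool goes at most 41.7 mm and 7.16 degrees, less where a joint would pass 70% of its speed; a pose out of reach is approached as far as the arm can. A call with a gripper value outside its range is refused whole. "gripper" is the finger opening in m, from 0 to 0.0876, set as the call begins (left out, the last holds). The fingers move at their own pace and stop on an object; "grip_force" is the grip in N (left out, the last holds). Time passes only in rows, so rows that repeat a pose let the fingers close. It gives the time, the measured TCP pose, the force, the opening and the grip force at its end, in the units of the state.
- bot.get_obs(): the state, without advancing time (a new reading comes with each control period).
- bot.camera(name): name is "side" or "top"; returns (picture, depth): 384x512x3 uint8, red, green, blue; 384x512 float32, m along the optical axis (not along the pixel's ray), 0 where there is no reading.
- bot.camera_model(name): a dict with "intrinsics" (3x3 intrinsics, pixels), "extrinsics" (4x4, takes a point from world to camera coordinates). Camera axes: x right, y down, z forward; pixel columns grow to the right and rows downward; lengths in m; the calibration is good to about 2 mm. A picture is of the moment at which its call begins. camera_model takes no time and is no camera call.
- bot.hand_in(): hands the job in; it is judged then, once.
The state is a dict: "time": time; "joints": joint angles; "qd": joint speeds; "effort": joint torques, N m; "tool_pos": TCP position; "tcp_rot": TCP orientation; "ft_force": force on the tool from outside, world axes, zero at the start; "torque": the same for the moment, N m; "width": finger opening in m; "grip_force": force on a finger pad.
Only numpy, scipy, OpenCV 4.12 (cv2) and the standard library are available. Lean on these libraries where they do the work, as an engineer would, in place of code of your own. Each camera call takes 0.05 s, during which the arm holds its last target. There are 200 camera calls.

### The job

Push the turntable by its post so that it turns on its own anticlockwise (seen from above), never faster than one turn in 4 seconds. While it coasts, untouched, at more than one turn in 20 seconds, keep the fingertips close above the sprig of the moss ball, following it round for 5 seconds without a break as if to inspect it with the hand camera (sideways within 3 cm, fingertips 1 to 8 cm above the sprig). Then bring the turntable gently to rest and move the hand well away; do not touch the moss ball or its saucer, and leave the other things on the table alone.

Things in the scene. Friction and masses are not known exactly. Their poses are not given: they have to be found in the camera images.
- turntable (a joint): Angle (rad) of the turntable disc about its vertical axis, growing anticlockwise seen from above, no end stops. Nominal disc mass 1.5 kg, inertia with the moss ball 0.0155 kg m2 (hidden mass varies by about a third); free bearing with a drag of about 0.0003 N m plus 0.0006 N m per rad/s: at 1 rad/s it loses about 0.06 rad/s every second.
- turntable_center (a point): Point on the disc's axis at its top face, 50 mm above the work surface. Flat round wooden disc with a steel band, 274 mm in diameter, 18 mm thick, on a fixed steel foot 170 mm across. It stands in a different place in every run and does not shift.
- post_top (a point): Middle of the top end of the push post: an upright steel cylinder 20 mm in diameter that stands 75 mm above the disc, fixed to it near its edge, 115 mm from the axis (top 125 mm above the work surface). It lies roughly across the disc from the moss ball (within about 0.4 rad).
- kokedama: Moss ball with a sprig of leaves on a flat saucer, one rigid loose piece of 0.3 kg, about 75 mm from the disc's axis; it rides round by friction. Origin: centre of the saucer's underside, z up. Saucer 90 mm across, 10 mm thick; ball 78 mm across, its top 84 mm above the origin; stem and leaves up to 110 mm, spread 75 mm.
- sprig_top (a point): Top of the sprig, on the moss ball's upright axis 110 mm above the saucer's underside (160 mm above the work surface). This is the point to follow: the TCP within 30 mm of it horizontally and 25 to 100 mm above it (the fingertips stand about 19 mm past the TCP).
- bowl: White bowl, 150 mm across, 50 mm high, at the robot's right; leave alone. Origin: centre of its underside.
- flask: Dark steel drinking flask, 68 mm across, 200 mm high, far right; leave alone. Origin: centre of its underside.
- tray: Shallow aluminium tray with moss, 200 x 200 x 30 mm, at the robot's left; leave alone. Origin: centre of its underside.
- pot: Empty terracotta pot, 90 mm across, 80 mm high, far left; leave alone. Origin: centre of its underside.
Things that resemble listed ones, but are neither listed nor needed, are in the scene too. There is more than one size of the kokedama; the one meant has the size given above.

How it is judged:
On the way, in this order (a step that is already met when the one before it is completed fails the run):
1. the turntable coasts anticlockwise, untouched, at more than one turn in 20 s (velocity of joint turntable above 0.31 rad/s and contact force between each of the fingers, the arm and turntable below 0.1 N), for 0.2 s.
2. the tool follows close above the sprig for 5 s while the turntable coasts, untouched, at more than one turn in 20 s (horizontal distance between the grasp point and sprig_top below 0.03 m and z of the grasp point in the frame of sprig_top between 0.025 and 0.1 m and velocity of joint turntable above 0.3 rad/s and contact force between each of the fingers, the arm and turntable below 0.1 N), for 5 s.
At the end, for the whole second after the job is handed in: The turntable is at rest (under 0.04 rad/s) with the moss ball still standing upright on it (tilt under 0.1 rad, 55 to 95 mm from the axis), and the hand is away (TCP over 150 mm from the centre of the disc's top) (velocity of joint turntable between -0.04 and 0.04 rad/s and angle between kokedama's own z axis and vertical below 0.1 rad and height (world z) of kokedama between 0.045 and 0.055 m and horizontal distance between kokedama and turntable_center between 0.055 and 0.095 m and distance between the grasp point and turntable_center above 0.15 m); the robot touches nothing.
It fails at once if the turntable turns faster than one turn in 4 s (velocity of joint turntable above 1.65 rad/s).
It fails at once if the turntable is struck or pressed hard (over 30 N) (contact force between any of the fingers, the arm and turntable above 30 N).
It fails at once if the moss ball or its saucer is touched or tips (contact force between any of the fingers, the arm and kokedama above 0.3 N or angle between kokedama's own z axis and vertical above 0.25 rad).
It fails at once if another thing on the table is moved (distance of any of bowl, flask, tray, pot from where it was at the start of the episode above 0.02 m).
It also fails if it takes over 58 s, if anything falls off the work surface, if the arm or the gripper's body presses on something with over 40 N, if the wrist force passes 120 N, or if a joint passes its speed limit or range.

## Working session

There is one attempt and no reset: what is moved stays moved. The work goes in short steps, Python scripts to look and compute and a tool call to move; the robot and the scene stay as the last step left them, time stands still between calls to the robot, and variables do not carry over. Pictures are saved under pics/ and viewed, at most 10 in all, crops included, and the job is handed in when it is done.

Besides the shell and the picture viewer there is one more tool, called after ">>>" as name(argument=value, ...) on one line, values as JSON. drive_tool: Moves the arm, as the interface text tells. Its arguments: {"type":"object","properties":{"motion":{"type":"array","items":{"type":"array","items":{"type":"array","items":{"type":"number"}}}},"gripper":{"type":"number"},"grip_force":{"type":"number"}},"required":["motion"]}

```bash
mkdir -p pics
python3 - <<'E'
from rig import bot
import cv2,numpy as np
for n in("top","side"):
    p,d=bot.camera(n); np.savez(f"{n}0.npz",p=p,d=d); cv2.imwrite(f"pics/{n}0.png",p[...,::-1])
    m=bot.camera_model(n); print(n,np.round(m["intrinsics"],1).tolist(),np.round(m["extrinsics"],3).tolist())
o=bot.get_obs(); print(o)
E
```

```text
top [[366.1, 0.0, 251.7], [0.0, 366.1, 189.8], [0.0, 0.0, 1.0]] [[-0.02, -1.0, 0.015, 0.014], [-0.989, 0.017, -0.149, 0.633], [0.149, -0.018, -0.989, 1.125], [0.0, 0.0, 0.0, 1.0]]
side [[357.9, 0.0, 252.6], [0.0, 357.9, 192.1], [0.0, 0.0, 1.0]] [[0.826, -0.564, 0.004, -0.522], [-0.396, -0.587, -0.706, 0.343], [0.401, 0.582, -0.708, 1.118], [0.0, 0.0, 0.0, 1.0]]
{'time': 0.1, 'joints': array([ 1.52711214e+00,  3.59290823e-01,  1.11310488e-02, -3.01210624e-04,
       -1.22408303e+00, -2.88112907e-01]), 'qd': array([-0.00054371, -0.00229573,  0.00322562, -0.00017015,  0.00140741,
       -0.00068223]), 'effort': array([-9.55358300e-04, -5.84163237e+01,  2.93750185e+01,  7.01546699e+00,
        1.01862327e-02, -6.37491348e-05]), 'tool_pos': array([0.21976018, 0.63778594, 0.24452502]), 'tcp_rot': array([ 3.14012533e+00, -1.39541865e-04, -3.31899552e-01]), 'ft_force': array([ 0.13598523, -0.54280321, -0.79364593]), 'torque': array([-0.03204178,  0.01872151, -0.01876812]), 'grip_force': 0.0, 'width': 0.08775905281949349}
```

View pics/top0.png

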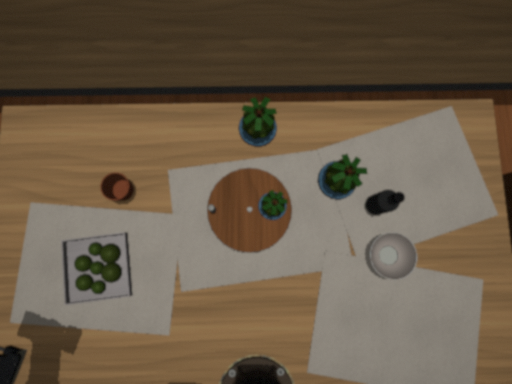

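View pics/side0.png

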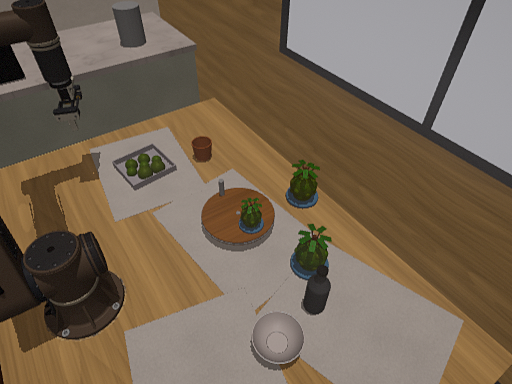

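Top view: three moss balls, at pixels (273,205) on the disc, (258,122) and (342,177) on the table. The first fits: it is the small one, it rides on the disc, and it sits across from the post at (212,209). Next I'll measure and confirm in a crop.

```bash
cat > h.py <<'E'
import numpy as np,cv2
from rig import bot
def cam(n):
    m=bot.camera_model(n); return np.array(m["intrinsics"]),np.array(m["extrinsics"])
def ray(n,uv,z):
    """world points of pixels on plane at height z"""
    K,E=cam(n); uv=np.atleast_2d(uv).astype(float)
    d=np.c_[uv,np.ones(len(uv))]@np.linalg.inv(K).T@E[:3,:3]; c=-E[:3,:3].T@E[:3,3]
    return c+d*((z-c[2])/d[:,2])[:,None]
def cloud(n,d):
    K,E=cam(n); v,u=np.indices(d.shape)
    P=np.stack([(u-K[0,2])*d/K[0,0],(v-K[1,2])*d/K[1,1],d],-1)
    return (P-E[:3,3])@E[:3,:3]
E
python3 - <<'E'
from h import *
for n,box in(("top",(195,160,305,262)),("side",(190,170,290,255))):
    f=np.load(n+"0.npz"); p,d=f["p"],f["d"]; W=cloud(n,d); x0,y0,x1,y1=box
    if n=="top": cv2.imwrite("pics/crop.png",cv2.resize(p[y0:y1,x0:x1,::-1],None,fx=5,fy=5,interpolation=cv2.INTER_CUBIC))
    hsv=cv2.cvtColor(p,cv2.COLOR_RGB2HSV).astype(int); roi=np.zeros(d.shape,bool); roi[y0:y1,x0:x1]=1; roi&=d>0
    H,S,V=hsv[...,0],hsv[...,1],hsv[...,2]
    # disc top: points with z 0.045..0.055
    dk=roi&(abs(W[...,2]-.05)<.006)
    wood=(roi&(H<20)&(S>90)&(abs(W[...,2]-.05)<.012)).astype(np.uint8)
    c=max(cv2.findContours(wood,0,cv2.CHAIN_APPROX_NONE)[0],key=cv2.contourArea)
    q=ray(n,cv2.convexHull(c)[:,0],.05)[:,:2]
    (cx,cy),r=cv2.minEnclosingCircle(q.astype(np.float32)); print(n,"disc",cx,cy,r)
    C=np.array([cx,cy])
    g=roi&(H>35)&(H<85)&(S>60)&(np.hypot(W[...,0]-cx,W[...,1]-cy)<.14); b=roi&(H>95)&(H<125)&(S>60)&(np.hypot(W[...,0]-cx,W[...,1]-cy)<.14)
    print(" green zmax",np.sort(W[g][:,2])[-8:].round(3), "top pts mean",W[g][np.argsort(W[g][:,2])[-8:]].mean(0).round(3))
    vu=np.argwhere(b)[:,::-1]; (bx,by),br=cv2.minEnclosingCircle(ray(n,vu,.06)[:,:2].astype(np.float32)); print(" saucer",bx,by,br)
    print("  kok radius",np.hypot(bx-cx,by-cy))
    t=roi&(W[...,2]>.11)&(W[...,2]<.14)&(S<70)
    print(" post",t.sum(),W[t].mean(0).round(3) if t.any() else 0)
    if t.any():
        P=ray(n,np.argwhere(t)[:,::-1].mean(0),.125)[0]; print("  ",P.round(3),np.hypot(*(P[:2]-C)))
E
```

```text
top disc 0.57074373960495 0.011510730721056461 0.1325838565826416
 green zmax [0.164 0.164 0.164 0.164 0.164 0.164 0.165 0.165] top pts mean [ 0.576 -0.062  0.164]
 saucer 0.5791155695915222 -0.060100529342889786 0.04159883037209511
  kok radius 0.07209896050062174
 post 36 [0.572 0.121 0.124]
   [0.572 0.121 0.125] 0.10971864545178886
side disc 0.5699846148490906 0.00827164389193058 0.13420531153678894
 green zmax [0.161 0.161 0.161 0.162 0.162 0.162 0.163 0.163] top pts mean [ 0.579 -0.064  0.162]
 saucer 0.5782670378684998 -0.0656021386384964 0.04412335529923439
  kok radius 0.07433662809426628
 post 27 [0.57  0.122 0.12 ]
   [0.568 0.117 0.125] 0.1087929573631253
```

View pics/crop.png

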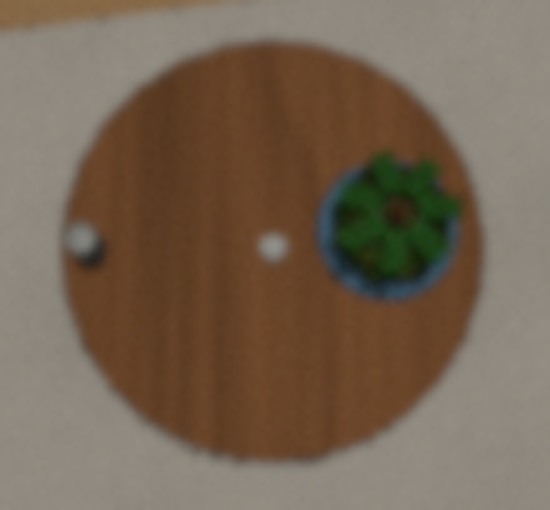

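The crop confirms the small moss ball on the disc (saucer near crop (390,225)), the post at (85,243) and the centre pin at (272,246). The disc centre is about (0.570, 0.009), the post (0.571, 0.120) and the sprig (0.578, -0.063). All heights and radii match the description. I'll move behind the post with the fingers closed.

>>> drive_tool(motion=[[[0.004,-0.005,0,0.2],[0.012,-0.016,0,0.6],[0.028,-0.036,0,1.3],[0.047,-0.062,0,2.3],[0.071,-0.093,0,3.4],[0.095,-0.124,0,4.6],[0.119,-0.155,0,5.7],[0.142,-0.186,0,6.8],[0.166,-0.217,0,8],[0.19,-0.248,0,9.1],[0.213,-0.279,0,10.3],[0.237,-0.31,0,11.4],[0.261,-0.341,0,12.5],[0.284,-0.372,0,13.7],[0.308,-0.403,0,14.8],[0.332,-0.434,0,16],[0.356,-0.465,0,17.1],[0.375,-0.491,0,18],[0.39,-0.51,0,18.7],[0.395,-0.517,0,19]]], gripper=0, grip_force=10)

```text
time: 1.77
tool_pos: [0.6159, 0.1172, 0.245]
tcp_rot: [3.141, 0.0, -0.002]
ft_force: [0.2, -0.1, -0.3]
width: 0.0006
grip_force: 0.0
```

>>> drive_tool(motion=[[[0,0,-0.01,0],[0,0,-0.03,0],[0,0,-0.055,0],[0,0,-0.08,0],[0,0,-0.105,0],[0,0,-0.125,0],[0,0,-0.135,0],[0,0,-0.14,0],[0,0,-0.14,0],[0,0,-0.14,0],[0,0,-0.14,0]]])

```text
time: 2.68
tool_pos: [0.6156, 0.1216, 0.1068]
tcp_rot: [-3.141, -0.002, 0.0]
ft_force: [-0.4, 0.8, -0.3]
width: 0.0003
grip_force: 0.0
```

>>> drive_tool(motion=[[[-0.003,0,0,0],[-0.007,0,0,0],[-0.011,0,0,0],[-0.014,0,0,0],[-0.016,0,0,0],[-0.0175,0,0,0],[-0.019,0,0,0],[-0.0205,0,0,0],[-0.022,0,0,0],[-0.0235,0,0,0],[-0.025,0,0,0],[-0.0265,0,0,0],[-0.028,0,0,0],[-0.0295,0,0,0]]])

```text
time: 3.85
tool_pos: [0.5852, 0.1212, 0.1054]
tcp_rot: [3.142, 0.0, -0.0]
ft_force: [-0.5, -0.0, 0.9]
width: 0.0005
grip_force: 0.0
```

>>> drive_tool(motion=[[[-0.002,0,0,0],[-0.0045,0,0,0],[-0.0077,-0.0005,0,0],[-0.0117,-0.001,0,0],[-0.0165,-0.002,0,0],[-0.022,-0.0035,0,0],[-0.0282,-0.0055,0,0],[-0.0347,-0.008,0,0],[-0.0412,-0.0105,0,0],[-0.0477,-0.013,0,0],[-0.047,-0.013,0,0],[-0.038,-0.013,0,0],[-0.028,-0.01,0.015,0],[-0.02,-0.005,0.045,0],[-0.015,0,0.08,0],[-0.015,0,0.105,0],[-0.015,0,0.114,0]]])

```text
time: 5.27
tool_pos: [0.5734, 0.1221, 0.2239]
tcp_rot: [-3.14, -0.006, 0.001]
ft_force: [0.4, 0.5, -0.3]
width: 0.0003
grip_force: 0.0
```

```bash
cat >> h.py <<'E'
C=np.array([.570,.009])
def look(tag):
    for n in("top","side"):
        t=bot.get_obs()["time"]; p,d=bot.camera(n); cv2.imwrite(f"pics/{n}{tag}.png",p[...,::-1]); W=cloud(n,d)
        hsv=cv2.cvtColor(p,cv2.COLOR_RGB2HSV).astype(int); H,S=hsv[...,0],hsv[...,1]
        near=(d>0)&(np.hypot(*(W[...,:2]-C).transpose(2,0,1))<.15)&(W[...,2]<.18)
        b=near&(H>95)&(H<125)&(S>60)&(W[...,2]<.075); g=near&(H>35)&(H<85)&(S>60)&(W[...,2]>.09); po=near&(S<70)&(abs(W[...,2]-.118)<.012)
        out=[n,round(t,2)]
        if b.sum()>5: (x,y),r=cv2.minEnclosingCircle(ray(n,np.argwhere(b)[:,::-1],.06)[:,:2].astype(np.float32)); out+=["saucer",round(x,3),round(y,3),round(r,3),"ang",round(np.degrees(np.arctan2(y-C[1],x-C[0])),1)]
        if g.sum()>5: q=W[g].mean(0)[:2]; out+=["leaf",g.sum(),q.round(3),"ang",round(np.degrees(np.arctan2(*(q-C)[::-1])),1)]
        if po.sum()>3: q=W[po].mean(0)[:2]; out+=["post",po.sum(),q.round(3),"r",round(np.hypot(*(q-C)),3),"ang",round(np.degrees(np.arctan2(*(q-C)[::-1])),1)]
        print(*out)
E
python3 -c "
from h import *
look('1')"
```

```text
top 5.27 saucer 0.633 -0.022 0.041 ang -26.4 leaf 422 [ 0.631 -0.021] ang -26.4 post 34 [0.478 0.078] r 0.115 ang 143.1
side 5.32 saucer 0.635 -0.026 0.044 ang -28.0 leaf 172 [ 0.633 -0.032] ang -32.6 post 36 [0.479 0.066] r 0.108 ang 147.9
```

>>> drive_tool(motion=[[[0.003,-0.004,0,0],[0.01,-0.013,0,0],[0.02,-0.026,0,0],[0.033,-0.041,0,0],[0.045,-0.057,0,0],[0.057,-0.072,0,0],[0.065,-0.082,0,0],[0.069,-0.087,0,0]]])

```text
time: 6.03
tool_pos: [0.64, 0.0321, 0.2176]
tcp_rot: [3.141, 0.002, -0.002]
ft_force: [0.5, 0.2, 0.1]
width: 0.0004
grip_force: 0.0
```

```bash
python3 -c "
from h import *
look('2');print(bot.get_obs()['tool_pos'])"
```

```text
top 6.03 saucer 0.632 0.014 0.039 ang 4.6 leaf 103 [0.618 0.015] ang 7.2 post 38 [0.483 0.016] r 0.088 ang 175.1
side 6.08 saucer 0.642 0.012 0.044 ang 2.6 leaf 144 [0.642 0.009] ang -0.2 post 33 [0.455 0.011] r 0.115 ang 178.8
[0.63954544 0.03295653 0.2180591 ]
```

```bash
cat >> h.py <<'E'
def plan(th,w,cur,n=20,dec=2.6,lead=0.08,r=.073):
    t=np.arange(1,n+1)/12+lead; a=np.radians(th+w*t-dec/2*t*t)
    q=C+r*np.c_[np.cos(a),np.sin(a)]-cur
    print([[round(x,3),round(y,3),0,0] for x,y in q.tolist()],"end",np.degrees(a[-1]).round(1),(q[-1]+cur).round(3))
E
python3 -c "
from h import *
plan(6.3,39.5,[.6396,.0335])"
```

```text
[[0.002, -0.008, 0, 0], [0.001, -0.004, 0, 0], [-0.001, -0.001, 0, 0], [-0.002, 0.003, 0, 0], [-0.004, 0.007, 0, 0], [-0.006, 0.011, 0, 0], [-0.008, 0.014, 0, 0], [-0.01, 0.017, 0, 0], [-0.012, 0.021, 0, 0], [-0.015, 0.024, 0, 0], [-0.017, 0.027, 0, 0], [-0.02, 0.029, 0, 0], [-0.023, 0.032, 0, 0], [-0.026, 0.034, 0, 0], [-0.029, 0.036, 0, 0], [-0.033, 0.038, 0, 0], [-0.036, 0.04, 0, 0], [-0.039, 0.042, 0, 0], [-0.043, 0.043, 0, 0], [-0.046, 0.045, 0, 0]] end 71.3 [0.593 0.078]
```

>>> drive_tool(motion=[[[0.002,-0.008,0,0],[0.001,-0.004,0,0],[-0.001,-0.001,0,0],[-0.002,0.003,0,0],[-0.004,0.007,0,0],[-0.006,0.011,0,0],[-0.008,0.014,0,0],[-0.01,0.017,0,0],[-0.012,0.021,0,0],[-0.015,0.024,0,0],[-0.017,0.027,0,0],[-0.02,0.029,0,0],[-0.023,0.032,0,0],[-0.026,0.034,0,0],[-0.029,0.036,0,0],[-0.033,0.038,0,0],[-0.036,0.04,0,0],[-0.039,0.042,0,0],[-0.043,0.043,0,0],[-0.046,0.045,0,0]]])

```text
time: 7.8
tool_pos: [0.5929, 0.0792, 0.2194]
tcp_rot: [-3.142, 0.0, -0.0]
ft_force: [-0.0, -0.8, -0.2]
width: 0.0004
grip_force: 0.0
```

```bash
python3 -c "
from h import *
look('3');o=bot.get_obs();print(o['time'],o['tool_pos'])"
```

```text
top 7.8 saucer 0.592 0.078 0.04 ang 72.1 leaf 48 [0.567 0.08 ] ang 92.1 post 35 [ 0.516 -0.088] r 0.111 ang -118.9
side 7.85 saucer 0.592 0.074 0.043 ang 70.9 leaf 124 [0.589 0.07 ] ang 72.5 post 41 [ 0.519 -0.091] r 0.112 ang -117.1
7.9 [0.59295139 0.07939759 0.2195181 ]
```

```bash
python3 -c "
from h import *
plan(74,35.5,[.593,.0785],dec=2.2,lead=.05)"
```

```text
[[-0.009, 0.002, 0, 0], [-0.012, 0.003, 0, 0], [-0.016, 0.003, 0, 0], [-0.02, 0.003, 0, 0], [-0.023, 0.003, 0, 0], [-0.027, 0.003, 0, 0], [-0.031, 0.003, 0, 0], [-0.034, 0.003, 0, 0], [-0.038, 0.002, 0, 0], [-0.041, 0.001, 0, 0], [-0.045, 0.0, 0, 0], [-0.048, -0.001, 0, 0], [-0.051, -0.002, 0, 0], [-0.055, -0.004, 0, 0], [-0.058, -0.005, 0, 0], [-0.061, -0.007, 0, 0], [-0.064, -0.009, 0, 0], [-0.066, -0.011, 0, 0], [-0.069, -0.013, 0, 0], [-0.072, -0.015, 0, 0]] end 131.7 [0.521 0.064]
```

>>> drive_tool(motion=[[[-0.007,0.002,0,0],[-0.012,0.003,0,0],[-0.016,0.003,0,0],[-0.02,0.003,0,0],[-0.023,0.003,0,0],[-0.027,0.003,0,0],[-0.031,0.003,0,0],[-0.034,0.003,0,0],[-0.038,0.002,0,0],[-0.041,0.001,0,0],[-0.045,0.0,0,0],[-0.048,-0.001,0,0],[-0.051,-0.002,0,0],[-0.055,-0.004,0,0],[-0.058,-0.005,0,0],[-0.061,-0.007,0,0],[-0.064,-0.009,0,0],[-0.066,-0.011,0,0],[-0.069,-0.013,0,0],[-0.072,-0.015,0,0]]])

```text
time: 9.57
tool_pos: [0.5212, 0.064, 0.2194]
tcp_rot: [3.142, -0.0, -0.0]
ft_force: [0.1, 0.8, -0.3]
width: 0.0003
grip_force: 0.0
```

```bash
python3 -c "
from h import *
look('4');o=bot.get_obs();print(o['time'],o['tool_pos'])"
```

```text
top 9.57 post 37 [ 0.627 -0.088] r 0.112 ang -59.4
side 9.62 saucer 0.525 0.062 0.044 ang 130.2 leaf 184 [0.519 0.056] ang 137.3 post 34 [ 0.62  -0.082] r 0.104 ang -60.9
9.6667 [0.52096156 0.06381047 0.21943427]
```

```bash
python3 -c "
from h import *
plan(132.5,31.8,[.521,.064],dec=2.2,lead=.05)"
```

```text
[[-0.004, -0.005, 0, 0], [-0.006, -0.007, 0, 0], [-0.008, -0.01, 0, 0], [-0.01, -0.013, 0, 0], [-0.012, -0.015, 0, 0], [-0.014, -0.018, 0, 0], [-0.016, -0.021, 0, 0], [-0.017, -0.024, 0, 0], [-0.018, -0.027, 0, 0], [-0.019, -0.03, 0, 0], [-0.021, -0.033, 0, 0], [-0.021, -0.036, 0, 0], [-0.022, -0.039, 0, 0], [-0.023, -0.042, 0, 0], [-0.023, -0.045, 0, 0], [-0.024, -0.048, 0, 0], [-0.024, -0.051, 0, 0], [-0.024, -0.054, 0, 0], [-0.024, -0.057, 0, 0], [-0.024, -0.06, 0, 0]] end 183.8 [0.497 0.004]
```

>>> drive_tool(motion=[[[-0.004,-0.005,0,0],[-0.006,-0.007,0,0],[-0.008,-0.01,0,0],[-0.01,-0.013,0,0],[-0.012,-0.015,0,0],[-0.014,-0.018,0,0],[-0.016,-0.021,0,0],[-0.017,-0.024,0,0],[-0.018,-0.027,0,0],[-0.019,-0.03,0,0],[-0.021,-0.033,0,0],[-0.021,-0.036,0,0],[-0.022,-0.039,0,0],[-0.023,-0.042,0,0],[-0.023,-0.045,0,0],[-0.024,-0.048,0,0],[-0.024,-0.051,0,0],[-0.024,-0.054,0,0],[-0.024,-0.057,0,0],[-0.024,-0.06,0,0]]])

```text
time: 11.33
tool_pos: [0.4974, 0.0039, 0.2194]
tcp_rot: [3.142, 0.0, -0.0]
ft_force: [0.0, 0.5, 0.1]
width: 0.0006
grip_force: 0.0
```

```bash
python3 -c "
from h import *
look('5');o=bot.get_obs();print(o['time'],o['tool_pos'])
plan(185.5,28.2,[.497,.004],dec=2.0,lead=.05)"
```

```text
top 11.33 post 39 [ 0.684 -0.008] r 0.116 ang -8.7
side 11.38 saucer 0.496 0.008 0.045 ang -179.4 leaf 197 [0.489 0.001] ang -174.2 post 31 [ 0.682 -0.012] r 0.114 ang -10.4
11.4333 [0.49738479 0.00375258 0.21933271]
[[0.001, -0.007, 0, 0], [0.001, -0.01, 0, 0], [0.002, -0.012, 0, 0], [0.003, -0.015, 0, 0], [0.004, -0.018, 0, 0], [0.005, -0.021, 0, 0], [0.006, -0.023, 0, 0], [0.007, -0.026, 0, 0], [0.008, -0.029, 0, 0], [0.01, -0.031, 0, 0], [0.011, -0.033, 0, 0], [0.012, -0.036, 0, 0], [0.014, -0.038, 0, 0], [0.016, -0.04, 0, 0], [0.017, -0.042, 0, 0], [0.019, -0.044, 0, 0], [0.021, -0.046, 0, 0], [0.023, -0.048, 0, 0], [0.025, -0.05, 0, 0], [0.027, -0.052, 0, 0]] end 231.0 [ 0.524 -0.048]
```

>>> drive_tool(motion=[[[0.0,-0.003,0,0],[0.0,-0.006,0,0],[0.001,-0.009,0,0],[0.002,-0.012,0,0],[0.003,-0.015,0,0],[0.004,-0.018,0,0],[0.005,-0.021,0,0],[0.006,-0.024,0,0],[0.007,-0.027,0,0],[0.009,-0.029,0,0],[0.01,-0.031,0,0],[0.011,-0.034,0,0],[0.013,-0.036,0,0],[0.015,-0.038,0,0],[0.016,-0.04,0,0],[0.018,-0.042,0,0]]])

```text
time: 12.77
tool_pos: [0.5155, -0.0381, 0.2193]
tcp_rot: [3.142, 0.0, -0.0]
ft_force: [-1.0, 0.3, 0.1]
width: 0.0003
grip_force: 0.0
```

```bash
python3 -c "
from h import *
look('6');o=bot.get_obs();print(o['time'],o['tool_pos'])"
```

```text
top 12.77 post 40 [0.674 0.061] r 0.116 ang 26.5
side 12.82 saucer 0.51 -0.034 0.045 ang -144.6 leaf 223 [ 0.502 -0.042] ang -142.9 post 24 [0.673 0.059] r 0.114 ang 25.6
12.8667 [ 0.51562859 -0.03806812  0.21928025]
```

Followed for over 6.5 s, with no break in the measured alignment. I'll brake ahead of the post.

>>> drive_tool(motion=[[[0.0,0.006,0,0],[0.002,0.02,0,0],[0.004,0.044,0,0],[0.006,0.07,0,0],[0.009,0.096,0,0],[0.011,0.12,0,0],[0.013,0.14,0,0],[0.0145,0.151,-0.005,0],[0.0145,0.156,-0.02,0],[0.0145,0.156,-0.045,0],[0.0145,0.156,-0.07,0],[0.0145,0.156,-0.092,0],[0.0145,0.156,-0.106,0],[0.0145,0.156,-0.113,0],[0.0145,0.156,-0.114,0]]])

```text
time: 14.12
tool_pos: [0.529, 0.1178, 0.1038]
tcp_rot: [3.14, 0.003, -0.0]
ft_force: [0.9, 0.3, 1.2]
width: 0.0009
grip_force: 0.0
```

```bash
python3 -c "
from h import *
look('7');o=bot.get_obs();print(o['time'],o['tool_pos'])"
```

```text
top 14.12 saucer 0.535 -0.052 0.042 ang -119.8 leaf 426 [ 0.535 -0.051] ang -119.9 post 42 [0.624 0.088] r 0.096 ang 55.6
side 14.17 saucer 0.538 -0.059 0.045 ang -115.5 leaf 262 [ 0.532 -0.065] ang -117.1 post 35 [0.613 0.103] r 0.103 ang 65.4
14.2167 [0.53014984 0.11825486 0.10565922]
```

>>> drive_tool(motion=[[[0,0,0,0],[0,0,0,0],[0,0,0,0],[0,0,0,0],[0,0,0,0],[0,0,0,0],[0,0,0,0],[0,0,0,0],[0,0,0,0],[0,0,0,0],[0,0,0,0],[0,0,0,0],[0,0,0,0],[0,0,0,0]]])

```text
time: 15.38
tool_pos: [0.5299, 0.1182, 0.1054]
tcp_rot: [-3.142, -0.0, -0.0]
ft_force: [-0.2, -0.1, 0.9]
width: 0.0003
grip_force: 0.0
```

```bash
python3 -c "
from h import *
look('8');o=bot.get_obs();print(o['time'],o['tool_pos'])"
```

```text
top 15.38 saucer 0.567 -0.06 0.042 ang -92.6 leaf 431 [ 0.565 -0.059] ang -94.6
side 15.43 saucer 0.566 -0.067 0.043 ang -93.1 leaf 251 [ 0.565 -0.074] ang -93.8 post 11 [0.552 0.114] r 0.107 ang 99.6
15.4833 [0.52988179 0.11817645 0.10536247]
```

>>> drive_tool(motion=[[[0,0,0,0],[0,0,0,0],[0,0,0,0],[0,0,0,0],[0,0,0,0],[0,0,0,0],[0,0,0,0],[0,0,0,0],[-0.001,0,0,0],[-0.0025,0,0,0],[-0.0045,0,0,0],[-0.0065,0,0,0],[-0.0085,0,0,0],[-0.0105,-0.001,0,0],[-0.0125,-0.001,0,0],[-0.0145,-0.002,0,0],[-0.0165,-0.002,0,0],[-0.0185,-0.003,0,0],[-0.0205,-0.003,0,0],[-0.0225,-0.004,0,0]]])

```text
time: 17.15
tool_pos: [0.5072, 0.1142, 0.1054]
tcp_rot: [-3.142, -0.0, -0.0]
ft_force: [0.3, 0.0, -0.1]
width: 0.0003
grip_force: 0.0
```

>>> drive_tool(motion=[[[-0.002,0,0,0],[-0.0037,-0.001,0,0],[-0.0054,-0.001,0,0],[-0.0071,-0.002,0,0],[-0.0088,-0.002,0,0],[-0.0103,-0.003,0,0],[-0.0115,-0.003,0,0],[-0.0126,-0.003,0,0],[-0.0136,-0.004,0,0],[-0.0144,-0.004,0,0],[-0.0151,-0.004,0,0],[-0.0156,-0.004,0,0],[-0.016,-0.004,0,0],[-0.0163,-0.004,0,0],[-0.0165,-0.004,0,0],[-0.0165,-0.004,0,0]]])

```text
time: 18.48
tool_pos: [0.4909, 0.1102, 0.1054]
tcp_rot: [-3.142, -0.0, -0.0]
ft_force: [0.3, -0.5, -0.1]
width: 0.0003
grip_force: 0.0
```

```bash
python3 -c "
from h import *
look('9');o=bot.get_obs();print(o['time'],o['tool_pos'])"
```

```text
top 18.48 saucer 0.614 -0.044 0.041 ang -50.5 leaf 417 [ 0.612 -0.044] ang -51.6
side 18.53 saucer 0.615 -0.051 0.044 ang -53.5 leaf 209 [ 0.614 -0.057] ang -56.2
18.5833 [0.49092344 0.11017407 0.10536117]
```

>>> drive_tool(motion=[[[0,0,0,0],[0,0,0,0],[0,0,0,0],[0,0,0,0],[0,0,0,0],[0,0,0,0],[0,0,0,0],[0,0,0,0],[0,0,0,0],[0,0,0,0],[0,0,0,0],[0,0,0,0]]])

```text
time: 19.58
tool_pos: [0.4909, 0.1101, 0.1054]
tcp_rot: [-3.142, -0.0, -0.0]
ft_force: [-0.5, -0.4, -0.5]
width: 0.0002
grip_force: 0.0
```

```bash
python3 -c "
from h import *
look('10');o=bot.get_obs();print(o['time'],o['tool_pos'],o['ft_force'])"
```

```text
top 19.58 saucer 0.612 -0.044 0.042 ang -52.0 leaf 418 [ 0.611 -0.044] ang -51.9
side 19.63 saucer 0.614 -0.052 0.044 ang -53.8 leaf 205 [ 0.614 -0.057] ang -56.3
19.6833 [0.49088306 0.11014992 0.10534726] [ 0.60756202 -0.32009173 -0.18179186]
```

>>> drive_tool(motion=[[[-0.002,0,0,0],[-0.006,0,0,0],[-0.012,0,0,0],[-0.018,0.0,0.01,0],[-0.02,0.0,0.03,0],[-0.02,0,0.06,0],[-0.02,0,0.09,0],[-0.02,0.005,0.12,0],[-0.02,0.02,0.14,0],[-0.02,0.045,0.145,0],[-0.02,0.075,0.145,0],[-0.02,0.105,0.145,0],[-0.02,0.13,0.145,0],[-0.02,0.145,0.145,0],[-0.02,0.15,0.145,0],[-0.02,0.15,0.145,0],[-0.02,0.15,0.145,0]]])

```text
time: 21.1
tool_pos: [0.4705, 0.2596, 0.2505]
tcp_rot: [3.141, 0.0, 0.0]
ft_force: [-0.2, -0.2, 0.2]
width: 0.0002
grip_force: 0.0
```

```bash
python3 -c "
from h import *
look('11')"
```

```text
top 21.1 saucer 0.612 -0.044 0.042 ang -52.0 leaf 420 [ 0.611 -0.044] ang -51.9 post 37 [0.519 0.101] r 0.105 ang 119.1
side 21.15 saucer 0.615 -0.051 0.044 ang -53.5 leaf 196 [ 0.615 -0.058] ang -56.3 post 31 [0.511 0.105] r 0.113 ang 121.8
```

>>> drive_tool(motion=[[[0,0,0,0],[0,0,0,0],[0,0,0,0],[0,0,0,0],[0,0,0,0],[0,0,0,0],[0,0,0,0],[0,0,0,0],[0,0,0,0],[0,0,0,0],[0,0,0,0],[0,0,0,0]]])

```text
time: 22.2
tool_pos: [0.4709, 0.2602, 0.2503]
tcp_rot: [3.142, 0.0, -0.0]
ft_force: [0.1, -0.0, 0.5]
width: 0.0
grip_force: 0.0
```

```bash
python3 -c "
from h import *
look('12');o=bot.get_obs();print(o['time'],o['tool_pos'])"
```

```text
top 22.2 saucer 0.613 -0.044 0.041 ang -50.8 leaf 415 [ 0.611 -0.044] ang -51.9 post 39 [0.522 0.099] r 0.102 ang 118.0
side 22.25 saucer 0.615 -0.051 0.044 ang -53.5 leaf 192 [ 0.615 -0.057] ang -56.1 post 30 [0.511 0.105] r 0.113 ang 121.6
22.3 [0.47089259 0.26019876 0.25036822]
```

View pics/side12.png

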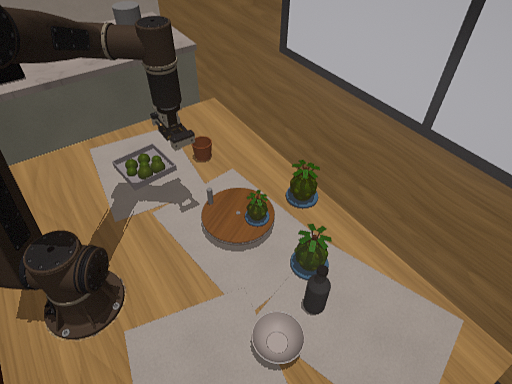

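The picture shows the disc at rest with the moss ball upright at (257,207) and the post at (210,196). The hand is clear at (175,130), and everything else is where it was.

```bash
python3 -c "
from rig import bot
print(bot.hand_in())"
```

```text
the job is handed in; nothing more can be done
None
```

I handed the job in: the turntable was pushed to about 0.7 rad/s anticlockwise, the fingertips followed the sprig for about 6.5 s, and it was then braked by the post to rest, moss ball upright and hand clear; hand-in returned no verdict.

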